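Charge the jeweller's finishing drum

ROBOT

A 6-joint arm with a two-finger parallel gripper is mounted at the origin on the work surface. World frame = base frame: x ahead of the robot, y to its left, z up, the work surface at z = 0. Lengths are in m, angles in rad, forces in N, time in s.
With the tool pointing down it reaches from about 0.325 to 0.775 m from the base axis. Payload 5.5 kg.
Tool frame: the origin (TCP) lies midway between the tips of the shut fingers; the grasp point (between the pads) lies 19 mm behind it; z points along the fingers, y is the line along which they close (so a half turn about z gives the same grasp; the last joint's range is limited). The gripper opens to 88 mm and grips with 3 to 60 N. Pads are 20 mm wide; open, the fingers measure 115 mm over their backs; the gripper's body (75 mm by 178 mm) begins 61 mm behind the grasp point.
Start: joints at [1.251, 0.091, 1.231, -0, 1.82, -0.057], TCP at [0.156, 0.579, 0.2] pointing down, gripper open.
Joint ranges: [-2.87, 2.87], [-0.86, 2.18], [0.17, 2.46], [-1.51, 4.65], [0.06, 2.69], [-2.65, 2.65]. Speed limits (rad/s): [2.57, 2.57, 3.01, 3.14, 3.14, 3.14].

INTERFACE

Orientations are given as a unit quaternion [x, y, z, w].
In Python, from cell import arm gives the robot as it stands.
- The arm moves only by the shell command python3 -m inch 'ROWS' [FORCE]. ROWS is a JSON object of lists of equal length, an entry for each row: "delta_pos": the shift along the tool's x, y, z in cm, a list of three; "twist": the turn about the tool's z in rad; "claw": the finger opening in cm, from 0 to 8.78. In form: {"delta_pos": [[dx, dy, dz], ...], "twist": [twist, ...], "claw": [claw, ...]}. A call has exactly 8 rows; each row shifts and turns the commanded pose from where the row before left it, along the tool's axes as they then stand; what a row does not reach is not made up. A row lasts 1/10 s, in which the tool goes at most 50 mm and 8.59 degrees, less where a joint would pass 70% of its speed; a pose out of reach is approached as far as the arm can. A call is refused whole if a number of a shift passes 5 or a number of a turn 0.15, either way. A call with a gripper value outside its range is refused whole. The fingers move at their own pace and stop on an object; FORCE is the grip in N (left out, the last holds). Time passes only in rows, so rows that do not move let the fingers close, or fill a call up. It gives the time, the measured TCP pose, the force, the opening and the grip force at its end, in the units of the state.
- arm.observe(): the state, without advancing time (a new reading comes with each control period).
- arm.camera(name): name is "side" or "top"; returns a dict with "image" (420x560x3 uint8, red, green, blue), "depth" (420x560 float32, m along the optical axis (not along the pixel's ray), 0 where there is no reading), "K" (3x3 intrinsics, pixels), "rvec" (rotation vector, rad) and "tvec" (3), from world to camera coordinates, as OpenCV has them. Camera axes: x right, y down, z forward; pixel columns grow to the right and rows downward; lengths in m; the calibration is good to about 2 mm. A picture is of the moment at which its call begins.
- arm.hand_in(): hands the job in; it is judged then, once.
The state is a dict: "time_s": time; "qpos": joint angles; "joint_vel": joint speeds; "joint_efforts": joint torques, N m; "position": TCP position; "tcp_rot": TCP orientation; "contact_force": force on the tool from outside, world axes, zero at the start; "moment": the same for the moment, N m; "gripper_width": opening from 0.0 (shut) to 1.0 (fully open); "grip_force": force on a finger pad.
Only numpy, scipy, OpenCV 4.12 (cv2) and the standard library are available. Lean on these libraries where they do the work, as an engineer would, in place of code of your own. Each camera call takes 0.05 s, during which the arm holds its last target. There are 200 camera calls.

TASK

Get the small finishing machine on the bench ready for its next batch: first turn its speed knob anticlockwise all the way to the off stop, then unscrew the drum's black threaded cap by its grip bar, lift it off and stand it grip bar upward wholly on the grey felt pad. Then put every loose brass casting on the bench (signet rings and pendants; their number varies) into the open drum; leave the knob off and the other things on the bench where they are.

Things in the scene. Friction and masses are not known exactly. Their poses are not given: they have to be found in the camera images.
- machine: Finishing machine, fixed: aluminium housing 150 (x) by 260 mm (y), deck 55 mm above the bench. Origin: centre of its underside. Drum axis at (0, +60 mm) in its frame, speed knob on the deck at (-15, -75 mm). The drum's round steel neck (63 mm outer diameter, 74 over the outside thread) stands 25 mm above the deck, rim 80 mm above the bench; mouth 56 mm in diameter.
- drum_floor (a point): Centre of the drum's inner floor, on the drum's axis, 8 mm above the bench and 72 mm below the rim of the neck; axes as the machine's.
- speed_knob (a joint): Angle of the speed knob, rad: 0 at the off stop (fully anticlockwise seen from above), growing clockwise to 3.93. Stays where it is left; friction about 0.04 N m.
- speed_knob_grip (a point): On the knob's vertical axis, 92 mm above the bench, at the height to grip. Knob: black disc of 44 mm diameter (top 69 mm above the bench) with a grip bar on it 42 mm long (this point's x), 14 mm thick (y), top 99 mm above the bench. The frame turns with the knob. When off, the white mark on the bar points to the long tick on the deck.
- cap: Black ribbed threaded cap, 150 g: 88 mm diameter, 30.5 mm high, plus the grip bar on top. Origin: centre of its open underside, z up its axis. At the start screwed home, edge on the deck. Right-hand thread, 1.5 mm play: anticlockwise from above it climbs 20 mm per turn and is free after 4.5 to 5 rad (15 mm up); clear of the neck 25 mm above home. Turned 2 rad too far it drops 7 mm to the next thread.
- cap_grip (a point): Centre of the cap's aluminium grip bar, 41.5 mm above the cap's origin: bar 46 mm long (along x), 14 mm thick (y), 22 mm tall (30.5 to 52.5 mm above the cap's origin). Moves with the cap.
- felt_pad: Grey felt pad fixed on the bench, 170 mm square, 3 mm thick. Origin: centre of its underside; x and y along its edges.
- ring_a: Finger ring casting of brass with a flat signet face, lying flat: outer diameter 29 mm, 11 mm high, 35 g; the face is a 7 x 20 x 11 mm block centred 14.5 mm from the origin along the casting's x axis, so it is 29 mm wide along y and spans -14.5 to +18 mm along x. Origin: centre of the ring's underside. May be absent.
- ring_b: Finger ring casting of brass with a flat signet face, lying flat: outer diameter 29 mm, 11 mm high, 35 g; the face is a 7 x 20 x 11 mm block centred 14.5 mm from the origin along the casting's x axis, so it is 29 mm wide along y and spans -14.5 to +18 mm along x. Origin: centre of the ring's underside. May be absent.
- ring_c: Finger ring casting of brass with a flat signet face, lying flat: outer diameter 29 mm, 11 mm high, 35 g; the face is a 7 x 20 x 11 mm block centred 14.5 mm from the origin along the casting's x axis, so it is 29 mm wide along y and spans -14.5 to +18 mm along x. Origin: centre of the ring's underside. May be absent.
- pendant_a: Oblong pendant casting of brass lying flat: 30 mm (x) by 22 mm (y) by 11 mm high, with a small hanging loop reaching 23 mm from the origin at its +x end, 35 g. Origin: centre of the block's underside. May be absent.
- pendant_b: Oblong pendant casting of brass lying flat: 30 mm (x) by 22 mm (y) by 11 mm high, with a small hanging loop reaching 23 mm from the origin at its +x end, 35 g. Origin: centre of the block's underside. May be absent.
- loupe: Bystander: steel loupe, 32 mm diameter, 30 mm high, origin under its centre.
- pliers: Bystander: steel pliers lying flat, 105 mm long, 12 mm high.
- shot_jar: Bystander: glass jar with a steel lid, 72 mm diameter, 95 mm high, origin under its centre.
- bead_jar: Bystander: amber glass jar with a steel lid, 60 mm diameter, 75 mm high, origin under its centre.
- ring_case: Bystander: blue fabric case, 60 x 75 x 35 mm, origin under its centre.
- graver: Bystander: wooden-handled graver lying flat, 130 mm long.

How it is judged:
On the way, in this order (a step that is already met when the one before it is completed fails the run):
1. the speed knob is turned to its off stop (value of joint speed_knob below 0.12 rad), for 0.2 s.
2. the cap is unscrewed and lifted clear of the neck (z of cap in the frame of drum_floor above 0.0725 m), for 0.1 s.
At the end, for the whole second after the job is handed in: The knob is within 0.15 rad of its off stop; the cap stands upright (within 7 degrees), at rest on the felt pad, its centre within 50 mm of the pad's centre along each edge; every casting present lies at rest inside the drum below the rim (value of joint speed_knob below 0.15 rad and x of cap in the frame of felt_pad between -0.05 and 0.05 m and y of cap in the frame of felt_pad between -0.05 and 0.05 m and z of cap in the frame of felt_pad below 0.009 m and angle between cap's own z axis and vertical below 0.12 rad and linear speed of each of cap, ring_a, ring_b, ring_c, pendant_a, pendant_b below 0.03 m/s and horizontal distance between each of ring_a, ring_b, ring_c, pendant_a, pendant_b and drum_floor below 0.03 m and z of each of ring_a, ring_b, ring_c, pendant_a, pendant_b in the frame of drum_floor below 0.066 m); the robot touches nothing.
It fails at once if a bystander is shoved more than 5 cm or a jar is tipped over (distance of any of loupe, pliers, shot_jar, bead_jar, ring_case, graver from where it was at the start of the episode above 0.05 m or angle between any of shot_jar, bead_jar's own z axis and vertical above 0.6 rad).
Of ring_a, ring_b, ring_c, pendant_a, pendant_b only 2 to 4 are there at a start; the rules pass over those that are not, and their reading is None.
At some moment in a run one of ring_a, ring_b, ring_c, pendant_a, pendant_b may be knocked a few centimetres aside while the robot is not near it.
Once in a run the grip may slacken for a moment while it holds something.
It also fails if it takes over 210 s, if anything falls off the work surface, if the arm or the gripper's body presses on something with over 40 N, if the wrist force passes 120 N, or if a joint passes its speed limit or range.

## Working session

There is one attempt and no reset: what is moved stays moved. The work goes in short steps, Python scripts to look and compute and a shell command to move; the robot and the scene stay as the last step left them, time stands still between calls to the robot, and variables do not carry over. Pictures are saved under pics/ and viewed, at most 14 in all, crops included, and the job is handed in when it is done.

```bash
ls; mkdir -p pics
cat > h.py <<'E'
import numpy as np, cv2
from cell import arm
def cam(n):
    c=arm.camera(n); R=cv2.Rodrigues(np.array(c['rvec'],float))[0]; c['R']=R; c['t']=np.array(c['tvec'],float).reshape(3); c['K']=np.array(c['K']); return c
def save(c,f,crop=None,s=1):
    im=c['image'][:,:,::-1]
    if crop: im=im[crop[1]:crop[3],crop[0]:crop[2]]
    cv2.imwrite('pics/'+f,cv2.resize(im,None,fx=s,fy=s,interpolation=cv2.INTER_CUBIC))
def ray(c,u,v,z):
    d=c['R'].T@np.linalg.solve(c['K'],[u,v,1.]); o=-c['R'].T@c['t']; return o+d*(z-o[2])/d[2]
def cloud(c):
    v,u=np.mgrid[:420,:560]; d=c['depth']
    p=np.stack([u,v,np.ones_like(u)],-1)@np.linalg.inv(c['K']).T*d[...,None]
    return (p-c['t'])@c['R']
def proj(c,p):
    q=c['K']@(c['R']@np.array(p,float)+c['t']); return q[:2]/q[2]
E
python3 - <<'E'
from h import *
for n in('top','side'):
    c=cam(n); save(c,n+'0.png',s=1.42); print(n,-c['R'].T@c['t'],c['K'][0,0])
print(arm.observe())
E
```

```text
pics
top [ 0.36287231 -0.0830853   1.06793354] 502.7156240253846
side [-0.0389193  -0.76778322  0.65864537] 523.2416228319809
{'time_s': 0.1, 'qpos': array([ 1.25129517e+00,  9.17951241e-02,  1.23173532e+00,  1.26763194e-05,
        1.81976650e+00, -5.66911436e-02]), 'joint_vel': array([ 1.66176599e-03, -5.33291591e-04, -3.88041531e-03, -6.38513572e-04,
        9.70192424e-04,  5.40552203e-05]), 'joint_efforts': array([ 2.37645661e-03, -4.47858167e+01, -4.07567632e+01,  7.00990297e-02,
        2.85105093e-02, -1.33382846e-04]), 'position': array([0.15577987, 0.57913026, 0.19913007]), 'tcp_rot': array([ 1.31025576e-01,  9.91378622e-01, -8.35966290e-04, -1.65377460e-04]), 'contact_force': array([-0.58489791,  0.01834801,  0.51864826]), 'moment': array([ 0.03404442,  0.03500758, -0.02603694]), 'grip_force': 0.0, 'gripper_width': 0.998642449455951}
```

View pics/top0.png

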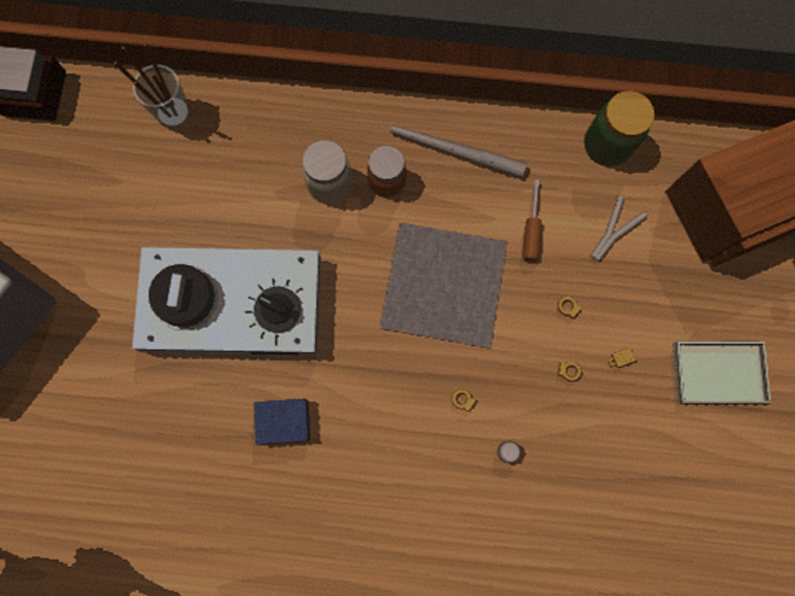

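View pics/side0.png

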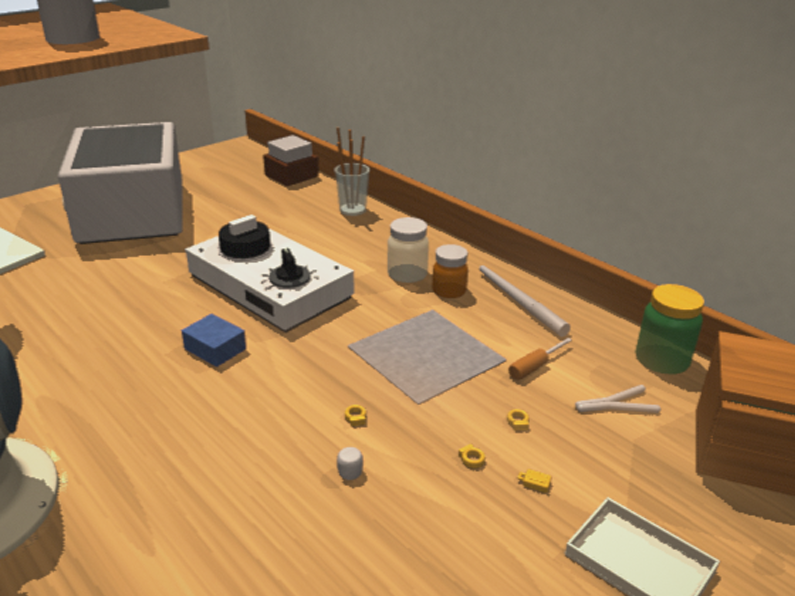

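The top view shows the machine at left, with the cap at (182,295) and the knob at (277,308). The felt pad is at (445,285). There are four castings: rings at (568,306), (570,371) and (463,400), and a pendant at (623,357). The side view confirms this.

```bash
cat > meas.py <<'E'
from h import *
def brass(c,P=None):
    h=cv2.cvtColor(c['image'],cv2.COLOR_RGB2HSV)
    m=cv2.inRange(h,(20,150,70),(33,255,255))
    m=cv2.morphologyEx(m,cv2.MORPH_CLOSE,np.ones((3,3)))
    n,l,s,ce=cv2.connectedComponentsWithStats(m)
    return [(i,s[i],ce[i],l) for i in range(1,n) if 40<s[i][4]<900]
E
python3 - <<'E'
from meas import *
c=cam('top'); P=cloud(c); z=P[...,2]
save(c,'knob1.png',(90,165,235,255),5)
def rect(m,zp,name):
    m=m.astype(np.uint8); n,l,s,ce=cv2.connectedComponentsWithStats(m); i=1+np.argmax(s[1:,4])
    v,u=np.nonzero(l==i); q=np.array([ray(c,a,b,zp)[:2] for a,b in zip(u,v)],np.float32)
    r=cv2.minAreaRect(q*1000); print(name,np.round(r[0],1),np.round(r[1],1),round(r[2],1),'mean',np.round(q.mean(0)*1000,1),s[i][4]); return r
X,Y=P[...,0],P[...,1]
u=np.arange(560)[None]*1.42+0*z; v=np.arange(420)[:,None]*1.42+0*z
mach=(u>120)&(u<335)&(v>235)&(v<365)
rect(mach&(z>.045)&(z<.12),.055,'machine+')
hsv=cv2.cvtColor(c['image'],cv2.COLOR_RGB2HSV)
rect(mach&(hsv[...,2]>150)&(z<.065),.055,'deck')
rect(mach&(z>.1)&(u<230),.1075,'capbar')
rect(mach&(z>.076)&(u<230),.0855,'cap')
rect(mach&(z>.085)&(u>240),.099,'knobbar')
print('heights',z[mach&(u<230)].max(),z[mach&(u>240)].max())
rect((hsv[...,1]<70)&(u>370)&(u<520)&(v>210)&(v<360),.003,'felt')
for i,s,ce,l in brass(c):
    m=l==i; vv,uu=np.nonzero(m); q=np.array([ray(c,a,b,.011)[:2] for a,b in zip(uu,vv)],np.float32)*1000
    r=cv2.minAreaRect(q); print('brass',s[4],np.round(ce*1.42),np.round(r[0],1),np.round(r[1],1),round(r[2],1),'mean',np.round(q.mean(0),1),'z',np.median(z[m]))
E
```

```text
machine+ [545.3 171. ] [151.3 260.3] 4.8 mean [544.6 171. ] 9045
deck [546.  185.9] [150.1 283. ] 4.8 mean [548.2 172. ] 5810
capbar [540.7 230.4] [16.3 46.7] 88.3 mean [540.3 230.6] 188
cap [540.7 230.5] [86.7 84.6] 53.0 mean [540.5 230.5] 1472
knobbar [536.4  95. ] [43.1 16.5] 66.2 mean [536.6  94.9] 165
heights 1.0679335434175248 1.0679335434175248
felt [ 612.6 -142.2] [168.4 168.2] 85.5 mean [ 611.2 -142.2] 5830
brass 49 [468. 403.] [ 436.9 -192.9] [13.8 21.3] 68.1 mean [ 435.9 -192.9] z 0.011039307709317376
```

View pics/knob1.png

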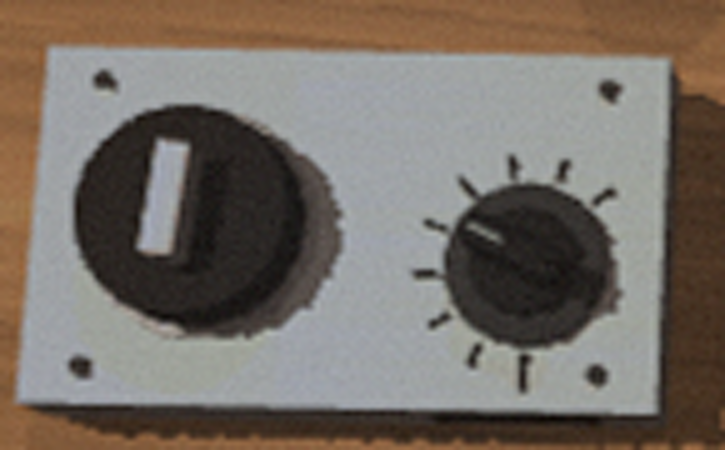

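Machine yaw is 4.8°. The cap and knob positions both agree with the stated geometry to under 1 mm. The crop shows the white knob mark pointing up-left at (485,232) and the long tick at the bottom, (523,372). That means about 2.07 rad anticlockwise to reach off.

```bash
cat > go.py <<'E'
import sys
from h import *
def rel(x,y,z,psi=None):
    s=arm.observe(); q=s['tcp_rot']; from scipy.spatial.transform import Rotation as Ro
    M=Ro.from_quat(q).as_matrix(); d=M.T@(np.array([x,y,z])-s['position'])*100
    a=np.degrees(np.arctan2(M[1,1],M[0,1])); t=None if psi is None else np.radians(((a-psi+180)%360)-180)
    print('pos',np.round(s['position'],4),'psi',round(a,1),'q6',round(s['qpos'][5],2),'delta_cm',np.round(d,2),'twist',t and round(t,3),'t',s['time_s'],'F',np.round(s['contact_force'],1),'w',round(s['gripper_width']*8.78,2),'grip',s['grip_force'])
if __name__=='__main__': rel(*map(float,sys.argv[1:]))
E
python3 go.py .5366 .095 .2 -24
python3 - <<'E'
from h import *
c=cam('side');P=cloud(c)
for u,v in((125,228),(120,150),(60,200)): print(P[int(v/1.42),int(u/1.42)])
c=cam('top');P=cloud(c);print(P[215,10],P[235,30])
m=(P[...,2]>.005)&(P[...,2]<.02)&(P[...,1]<-.1)
n,l,s,ce=cv2.connectedComponentsWithStats(m.astype(np.uint8))
for i in range(1,n):
    if 60<s[i][4]<700:
        v,u=np.nonzero(l==i);q=np.array([ray(c,a,b,.011)[:2] for a,b in zip(u,v)],np.float32)*1000
        r=cv2.minAreaRect(q);print(s[i][4],np.round(ce[i]*1.42),np.round(r[0],1),np.round(r[1],1),round(r[2],1),'mean',np.round(q.mean(0),1))
E
```

```text
pos [0.1558 0.5792 0.1993] psi 74.9 q6 -0.06 delta_cm [-4.935e+01 -3.686e+01 -2.000e-02] twist 1.727 t 0.15 F [-0.2  0.3  0.9] w 8.76 grip 0.0
[0.43427273 0.48107135 0.03270773]
[0.48578093 0.56993959 0.14754571]
[0.413228   0.7577359  0.00145425]
[0.49784752 0.44717368 0.10448848] [ 0.4741269   0.45400407 -0.00186334]
388 [519.  99.] [ 926.2 -235. ] [ 10.9 267.9] 0.0 mean [ 925.7 -235.9]
293 [719. 119.] [ 924.9 -557.3] [208.5  12.1] 89.6 mean [ 925.4 -555.3]
102 [599. 155.] [ 846.5 -369.9] [76.9 31.4] 57.3 mean [ 842.8 -367.5]
308 [471. 157.] [ 821.5 -175.7] [155.7  21.8] 74.8 mean [ 820.2 -167.2]
73 [536. 198.] [ 760.9 -272.3] [ 5.9 60.9] 89.0 mean [ 761.8 -272.3]
199 [686. 224.] [ 744.4 -507.1] [126.2  11.5] 28.5 mean [ 744.6 -506.9]
441 [615. 230.] [ 728.1 -391.6] [ 52.5 111. ] 48.2 mean [ 723.3 -397.9]
70 [527. 245.] [ 691.6 -261.9] [67.1 22.9] 17.2 mean [ 685.1 -263.7]
120 [569. 306.] [ 595.8 -332.9] [31.3 28.1] 55.8 mean [ 595.1 -333.3]
653 [724. 372.] [ 519.1 -563.9] [ 91.7 137. ] 4.9 mean [ 519.2 -567.1]
167 [623. 357.] [ 526.4 -413.9] [24.3 39. ] 23.9 mean [ 526.2 -416.4]
123 [570. 370.] [ 498.2 -338.6] [25.3 33.9] 5.9 mean [ 498.6 -338.7]
123 [463. 400.] [ 440.1 -184.9] [31.4 28.5] 61.0 mean [ 439.4 -185.6]
```

```bash
python3 -m inch '{"delta_pos":[[-3.1,-2.3,0],[-3.1,-2.3,0],[-3.1,-2.3,0],[-3.1,-2.3,0],[-3.1,-2.3,0],[-3.1,-2.3,0],[-3.1,-2.3,0],[-3.1,-2.3,0]],"twist":[0,0,0,0,0,0,0,0],"claw":[8,8,8,7,7,6,6,6]}' 30
python3 -m inch '{"delta_pos":[[-3.1,-2.3,0],[-3.1,-2.3,0],[-3.1,-2.3,0],[-3.1,-2.3,0],[-3.1,-2.3,0],[-3.1,-2.3,0],[-3.1,-2.3,0],[-2.8,-2.3,0]],"twist":[0,0,0,0,0,0,0,0],"claw":[5,5,5,5,4.5,4.5,4.5,4.5]}'
python3 -m inch '{"delta_pos":[[0,0,0],[0,0,0],[0,0,0],[0,0,0],[0,0,0],[0,0,0],[0,0,0],[0,0,0]],"twist":[0.14,0.14,0.14,0.14,0.14,0.14,0.14,0.14],"claw":[4.5,4.5,4.5,4.5,4.5,4.5,4.5,4.5]}'
python3 -m inch '{"delta_pos":[[0,0,0],[0,0,0],[0,0,0],[0,0,0],[0,0,0],[0,0,0],[0,0,0],[0,0,0]],"twist":[0.14,0.14,0.14,0.14,0.05,0,0,0],"claw":[4.5,4.5,4.5,4.5,4.5,4.5,4.5,4.5]}'
python3 go.py .5366 .095 .074 -24
```

```text
time_s: 1.05
position: [0.3483, 0.336, 0.2002]
tcp_rot: [0.131, 0.991, 0.0, 0.0]
contact_force: [0.8, 0.3, -0.2]
gripper_width: 0.684
grip_force: 0.0
time_s: 1.85
position: [0.5372, 0.0944, 0.1999]
tcp_rot: [0.131, 0.991, -0.0, -0.0]
contact_force: [0.8, 1.1, 0.6]
gripper_width: 0.513
grip_force: 0.0
time_s: 2.65
position: [0.5363, 0.096, 0.2]
tcp_rot: [0.64, 0.769, -0.0, -0.0]
contact_force: [-0.5, 0.9, 0.2]
gripper_width: 0.515
grip_force: 0.0
time_s: 3.45
position: [0.5363, 0.096, 0.2001]
tcp_rot: [0.839, 0.544, -0.0, -0.0]
contact_force: [-0.9, -0.3, 0.2]
gripper_width: 0.514
grip_force: 0.0
pos [0.5363 0.096  0.2001] psi -24.1 q6 0.54 delta_cm [-0.08  0.06 12.61] twist -0.002 t 3.45 F [-0.9 -0.3  0.2] w 4.51 grip 0.0
```

```bash
python3 -m inch '{"delta_pos":[[-0.1,0.1,3],[0,0,3],[0,0,3],[0,0,2],[0,0,1],[0,0,0.6],[0,0,0],[0,0,0]],"twist":[0,0,0,0,0,0,0,0],"claw":[4.5,4.5,4.5,4.5,4.5,4.5,4.5,4.5]}' 30
python3 -m inch '{"delta_pos":[[0,0,0],[0,0,0],[0,0,0],[0,0,0],[0,0,0],[0,0,0],[0,0,0],[0,0,0]],"twist":[0,0,0,0,0,0,0,0],"claw":[1,1,1,1,1,1,1,1]}' 30
python3 go.py .5366 .095 .074 -24
```

```text
time_s: 4.25
position: [0.5376, 0.0948, 0.0755]
tcp_rot: [0.839, 0.543, 0.001, 0.0]
contact_force: [0.0, -0.5, -0.4]
gripper_width: 0.514
grip_force: 0.0
time_s: 5.05
position: [0.536, 0.0951, 0.0744]
tcp_rot: [0.839, 0.543, -0.001, -0.001]
contact_force: [-5.0, 1.6, 2.8]
gripper_width: 0.149
grip_force: 29.6
pos [0.536  0.0951 0.0744] psi -24.2 q6 0.53 delta_cm [0.01 0.06 0.04] twist -0.003 t 5.05 F [-5.   1.6  2.8] w 1.31 grip 29.600192606449127
```

```bash
python3 -m inch '{"delta_pos":[[0,0,0],[0,0,0],[0,0,0],[0,0,0],[0,0,0],[0,0,0],[0,0,0],[0,0,0]],"twist":[-0.13,-0.13,-0.13,-0.13,-0.13,-0.13,-0.13,-0.13],"claw":[1,1,1,1,1,1,1,1]}' 40
python3 -m inch '{"delta_pos":[[0,0,0],[0,0,0],[0,0,0],[0,0,0],[0,0,0],[0,0,0],[0,0,0],[0,0,0]],"twist":[-0.13,-0.13,-0.13,-0.13,-0.13,-0.13,-0.13,-0.07],"claw":[1,1,1,1,1,1,1,1]}' 40
python3 go.py .5366 .095 .074 94.8; python3 -c "
from h import *
print(arm.observe()['moment']); c=cam('top'); save(c,'knob2.png',(90,165,235,255),3)"
```

```text
time_s: 5.85
position: [0.5406, 0.0957, 0.0745]
tcp_rot: [0.456, 0.89, 0.003, 0.003]
contact_force: [13.3, 5.2, -6.1]
gripper_width: 0.145
grip_force: 39.7
time_s: 6.65
position: [0.5394, 0.0982, 0.075]
tcp_rot: [-0.017, 1.0, 0.003, 0.003]
contact_force: [7.1, 25.5, -3.1]
gripper_width: 0.17
grip_force: 12.8
pos [0.5394 0.0982 0.075 ] psi 91.9 q6 -1.49 delta_cm [ 0.29 -0.31  0.09] twist -0.05 t 6.65 F [ 7.1 25.5 -3.1] w 1.5 grip 12.810417115688324
[ 4.69206057 -1.28056796 -0.06788747]
```

```bash
python3 -m inch '{"delta_pos":[[0,0,0],[0,0,0],[0,-0.2,0],[0,0,0],[0,0,0],[0,0,0],[0,0,0],[0,0,0]],"twist":[0,0,0,-0.05,-0.05,0,0,0],"claw":[1,1,1,1,1,1,1,1]}' 40
python3 go.py .5366 .095 .074 94.8; python3 -c "
from h import *
print(arm.observe()['moment'])"
```

```text
time_s: 7.5
position: [0.5393, 0.0994, 0.075]
tcp_rot: [-0.065, 0.998, 0.006, 0.004]
contact_force: [7.5, 22.5, -1.9]
gripper_width: 0.143
grip_force: 40.5
pos [0.5393 0.0994 0.075 ] psi 97.5 q6 -1.59 delta_cm [ 0.33 -0.4   0.09] twist 0.047 t 7.5 F [ 7.5 22.5 -1.9] w 1.26 grip 40.48652529716492
[ 3.91681152 -1.32491507 -0.29861583]
```

```bash
python3 -m inch '{"delta_pos":[[0,0,0],[0,0,0],[0,0,0],[0,0,0],[0,0,-1],[0,0,-3],[0,0,-4],[0,0,-4]],"twist":[0,0,0,0,0,0,0,0],"claw":[4.5,4.5,4.5,4.5,4.5,4.5,4.5,4.5]}' 40
python3 -m inch '{"delta_pos":[[0,-4,0],[0,-4,0],[0,-4,0],[0,-4,0],[0,-4,0],[0,-4,0],[0,0,0],[0,0,0]],"twist":[0,0,0,0,0,0,0,0],"claw":[4.5,4.5,4.5,4.5,4.5,4.5,4.5,4.5]}'
python3 go.py .5403 .2307 .2 90; python3 -c "
from h import *
c=cam('top'); save(c,'knob3.png',(90,165,235,255),4);save(c,'all3.png')
P=cloud(c);z=P[...,2]
for m,zz in(((z>.085)&(z<.105)&(P[...,1]>.06)&(P[...,1]<.13)&(P[...,0]>.48)&(P[...,0]<.6),.099),((z>.1)&(z<.113)&(P[...,1]>.19)&(P[...,1]<.27)&(P[...,0]>.48)&(P[...,0]<.6),.1075)):
  v,u=np.nonzero(m);q=np.array([ray(c,a,b,zz)[:2] for a,b in zip(u,v)],np.float32)*1000;print(len(q),cv2.minAreaRect(q),q.mean(0))
"
```

```text
time_s: 8.3
position: [0.5365, 0.0922, 0.1958]
tcp_rot: [-0.063, 0.998, -0.0, -0.0]
contact_force: [0.2, -0.0, 0.3]
gripper_width: 0.514
grip_force: 0.0
time_s: 9.1
position: [0.5672, -0.1462, 0.1944]
tcp_rot: [-0.062, 0.998, 0.0, -0.0]
contact_force: [-0.2, 0.2, 0.6]
gripper_width: 0.513
grip_force: 0.0
pos [ 0.5672 -0.1462  0.1944] psi 97.2 q6 -2.01 delta_cm [-2.03 37.74 -0.55] twist 0.125 t 9.1 F [-0.2  0.2  0.6] w 4.51 grip 0.0
170 ((536.4422607421875, 94.4703369140625), (42.00918197631836, 15.669567108154297), 5.889466762542725) [536.1369   94.78324]
182 ((540.6815185546875, 230.6862030029297), (15.506970405578613, 46.69925308227539), 88.84394073486328) [540.6544  230.68005]
```

View pics/knob3.png

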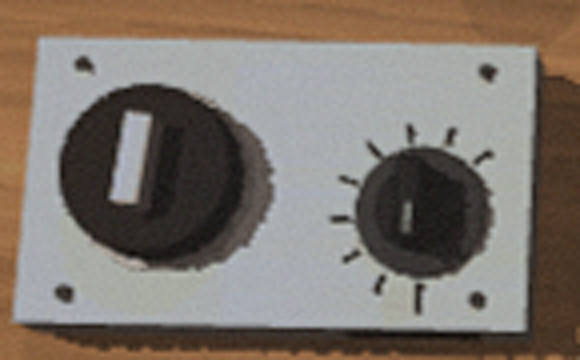

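The knob bar now reads 5.9° against 4.8° for off, so it is at the stop. The mark at (407,215) is on the long-tick side, and the tick is at (418,298). Next is the cap.

```bash
python3 -m inch '{"delta_pos":[[-0.2,3.8,0],[-0.2,3.8,0],[-0.2,3.8,0],[-0.2,3.8,0],[-0.2,3.8,0],[-0.2,3.8,0],[-0.2,3.8,0],[-0.2,3.8,-0.5]],"twist":[0,0,0,0,0,0,0,0],"claw":[4.5,4.5,4.5,4.5,4.5,4.5,4.5,4.5]}' 40
python3 -m inch '{"delta_pos":[[-0.2,3.8,0],[-0.2,3.5,0],[0,0,0],[0,0,0],[0,0,0],[0,0,0],[0,0,0],[0,0,0]],"twist":[0,0,0.147,0.147,0.147,0.147,0.147,0.147],"claw":[4.5,4.5,4.5,4.5,4.5,4.5,4.5,4.5]}'
python3 -m inch '{"delta_pos":[[0,0,0],[0,0,0],[0,0,0],[0,0,0],[0,0,0],[0,0,0],[0,0,0],[0,0,0]],"twist":[0.147,0.147,0.147,0.147,0.147,0.147,0.147,0.147],"claw":[4.5,4.5,4.5,4.5,4.5,4.5,4.5,4.5]}'
python3 -m inch '{"delta_pos":[[0,0,0],[0,0,0],[0,0,0],[0,0,0],[0,0,0],[0,0,0],[0,0,0],[0,0,0]],"twist":[0.147,0.147,0.147,0.147,0.147,0.147,0.147,0.147],"claw":[4.5,4.5,4.5,4.5,4.5,4.5,4.5,4.5]}'
python3 go.py .5403 .2307 .088 -91.2
```

```text
time_s: 9.95
position: [0.5432, 0.1612, 0.1991]
tcp_rot: [-0.065, 0.998, 0.0, -0.0]
contact_force: [0.8, 0.3, -0.3]
gripper_width: 0.512
grip_force: 0.0
time_s: 10.75
position: [0.5383, 0.2326, 0.1998]
tcp_rot: [0.37, 0.929, 0.0, 0.0]
contact_force: [-0.3, 0.1, -0.9]
gripper_width: 0.507
grip_force: 0.0
time_s: 11.55
position: [0.5383, 0.2326, 0.1998]
tcp_rot: [0.823, 0.568, 0.0, -0.0]
contact_force: [0.2, -0.2, -0.1]
gripper_width: 0.512
grip_force: 0.0
time_s: 12.35
position: [0.5383, 0.2326, 0.1998]
tcp_rot: [1.0, 0.016, 0.0, -0.0]
contact_force: [-0.9, -0.2, 0.3]
gripper_width: 0.514
grip_force: 0.0
pos [0.5383 0.2326 0.1998] psi -88.2 q6 1.89 delta_cm [ 0.19  0.2  11.18] twist 0.052 t 12.35 F [-0.9 -0.2  0.3] w 4.51 grip 0.0
```

```bash
python3 -m inch '{"delta_pos":[[0.2,0.2,3],[0,0,3],[0,0,2.5],[0,0,1.5],[0,0,0.7],[0,0,0.4],[0,0,0],[0,0,0]],"twist":[0.05,0,0,0,0,0,0,0],"claw":[4.5,4.5,4.5,4.5,4.5,4.5,4.5,4.5]}' 55
python3 -m inch '{"delta_pos":[[0,0,0],[0,0,0],[0,0,0],[0,0,0],[0,0,0],[0,0,0],[0,0,0],[0,0,0]],"twist":[0,0,0,0,0,0,0,0],"claw":[1,1,1,1,1,1,1,1]}' 55
python3 go.py .5403 .2307 .088 -91.2
```

```text
time_s: 13.15
position: [0.5421, 0.2295, 0.0896]
tcp_rot: [1.0, -0.008, 0.001, -0.0]
contact_force: [0.8, 0.0, -0.5]
gripper_width: 0.515
grip_force: 0.0
time_s: 13.95
position: [0.5414, 0.2292, 0.0881]
tcp_rot: [1.0, -0.008, 0.0, -0.0]
contact_force: [-0.0, -0.8, 0.2]
gripper_width: 0.116
grip_force: 0.0
pos [0.5414 0.2292 0.0881] psi -90.9 q6 1.93 delta_cm [-0.12 -0.15  0.01] twist 0.006 t 13.95 F [-0.  -0.8  0.2] w 1.02 grip 0.0
```

```bash
python3 -c "
from h import *
c=cam('side'); save(c,'s4.png',(110,70,280,230),4)"; python3 go.py .5403 .2307 .088 -91.2
```

```text
pos [0.5414 0.2292 0.0881] psi -90.9 q6 1.93 delta_cm [-0.11 -0.15  0.01] twist 0.006 t 14.0 F [ 0.2  0.2 -0.4] w 0.99 grip 0.0
```

View pics/s4.png

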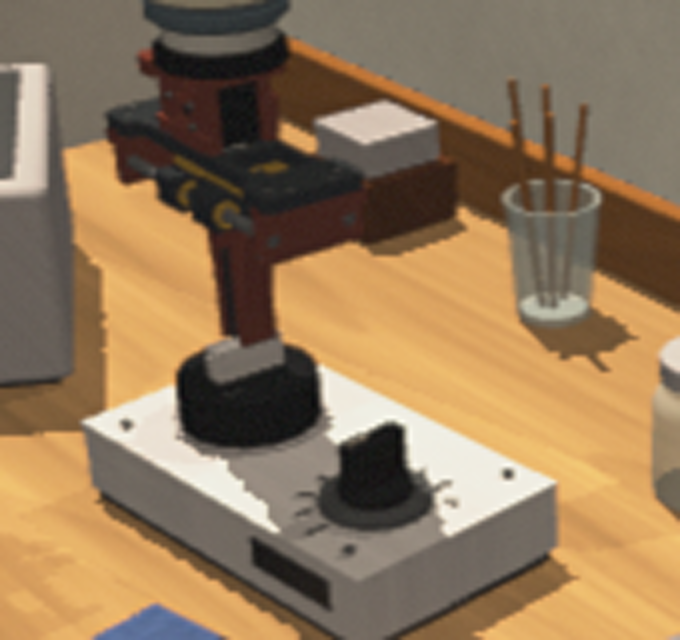

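```bash
python3 -c "
from h import *
c=cam('side');P=cloud(c)
for n,p in dict(tcp=(.5414,.2292,.0881),bartop=(.5405,.2306,.1075),captop=(.5405,.2306,.0855),knobtop=(.5364,.0947,.099)).items(): print(n,(proj(c,p)-[110,70])*4)
for u,v in((245,350),(245,365),(250,320),(230,320),(265,320),(215,400),(345,350),(265,338),(375,445)): print((u,v),P[70+v//4,110+u//4].round(4))
"
```

```text
tcp [250.56513616 367.71605098]
bartop [245.11908564 338.23203635]
captop [248.40254757 371.22665183]
knobtop [373.25239557 435.42273891]
(245, 350) [0.5375 0.2279 0.103 ]
(245, 365) [0.539  0.2323 0.0902]
(250, 320) [0.5339 0.2138 0.1276]
(230, 320) [0.5322 0.234  0.1208]
(265, 320) [0.5454 0.2152 0.1235]
(215, 400) [0.5043 0.2133 0.0852]
(345, 350) [0.6967 0.3646 0.0011]
(265, 338) [0.5441 0.2148 0.1136]
(375, 445) [0.5322 0.0902 0.0969]
```

```bash
python3 -c "
from h import *
c=cam('side');P=cloud(c)
for u in(165,171,176):
  print(u)
  for v in range(146,172,2): print(v,P[v,u].round(3),c['image'][v,u])
"; python3 -c "
from h import *
c=cam('top'); save(c,'t5.png',(90,165,190,255),5)"
```

```text
165
146 [0.532 0.242 0.128] [72 45 33]
148 [0.532 0.242 0.123] [85 55 37]
150 [0.53  0.239 0.12 ] [102  68  46]
152 [0.532 0.244 0.112] [133  91  56]
154 [ 0.644  0.443 -0.002] [205 149  96]
156 [0.527 0.237 0.106] [152 140 129]
158 [0.521 0.228 0.105] [121 113 104]
160 [0.519 0.226 0.102] [114 106  98]
162 [0.518 0.224 0.098] [113 105  98]
164 [0.518 0.226 0.092] [117 110 101]
166 [0.519 0.228 0.085] [42 40 38]
168 [0.512 0.217 0.086] [30 29 29]
170 [0.507 0.209 0.086] [27 27 26]
171
146 [0.533 0.215 0.138] [62 35 27]
148 [0.531 0.212 0.134] [62 34 31]
150 [0.529 0.209 0.131] [62 33 26]
152 [0.529 0.212 0.125] [64 35 27]
154 [0.53  0.213 0.119] [62 32 24]
156 [0.531 0.217 0.112] [77 58 53]
158 [0.537 0.227 0.101] [117 109 101]
160 [0.537 0.228 0.095] [114 105  97]
162 [0.536 0.227 0.09 ] [113 106  96]
164 [0.533 0.224 0.087] [51 47 43]
166 [0.528 0.216 0.086] [23 22 21]
168 [0.523 0.209 0.086] [24 24 23]
170 [0.518 0.199 0.086] [29 28 28]
176
146 [0.546 0.215 0.134] [58 32 27]
148 [0.546 0.215 0.129] [61 31 28]
150 [0.544 0.213 0.125] [62 35 26]
152 [0.545 0.215 0.119] [65 36 28]
154 [0.544 0.214 0.114] [67 43 38]
156 [0.549 0.224 0.103] [113 104  96]
158 [0.552 0.229 0.095] [115 106  99]
160 [0.548 0.223 0.093] [114 106  98]
162 [0.549 0.227 0.086] [59 54 50]
164 [0.545 0.22  0.085] [22 21 20]
166 [0.536 0.206 0.088] [28 27 26]
168 [0.532 0.201 0.086] [23 23 24]
170 [0.528 0.194 0.085] [25 24 26]
```

View pics/t5.png

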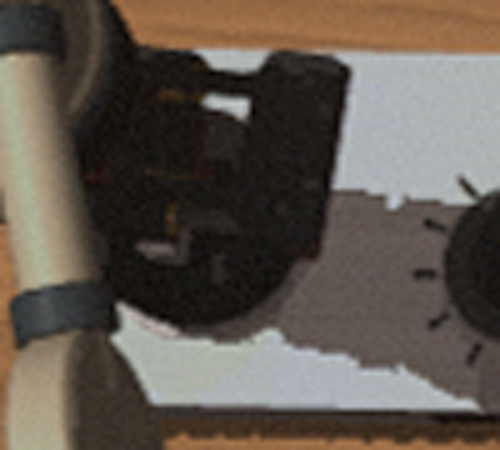

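The side and top views show the visible fingertips ending at z≈0.11, just above the bar, although the TCP reads 0.088. So nothing was gripped. I'll open and go lower in small steps, watching the force.

```bash
python3 -m inch '{"delta_pos":[[-0.1,-0.15,0],[0,0,0],[0,0,0],[0,0,0.2],[0,0,0.2],[0,0,0.2],[0,0,0],[0,0,0]],"twist":[0,0,0,0,0,0,0,0],"claw":[4,4,4,4,4,4,4,4]}' 55
python3 go.py .5406 .2306 .0775 -91.2
```

```text
time_s: 14.95
position: [0.5404, 0.2306, 0.082]
tcp_rot: [1.0, -0.008, -0.0, 0.0]
contact_force: [0.4, -0.1, 0.3]
gripper_width: 0.456
grip_force: 0.0
pos [0.5404 0.2306 0.082 ] psi -90.9 q6 1.93 delta_cm [0.02 0.   0.45] twist 0.006 t 14.95 F [ 0.4 -0.1  0.3] w 4.0 grip 0.0
```

```bash
python3 -m inch '{"delta_pos":[[0,0,0.2],[0,0,0.2],[0,0,0.05],[0,0,0],[0,0,0],[0,0,0],[0,0,0],[0,0,0]],"twist":[0,0,0,0,0,0,0,0],"claw":[4,4,4,0.5,0.5,0.5,0.5,0.5]}' 55
python3 go.py .5406 .2306 .0775 -91.2
python3 -c "
from h import *
c=cam('side');P=cloud(c)
for v in range(150,172,2): print(v,P[v,171].round(3),c['image'][v,171])"
```

```text
time_s: 15.75
position: [0.5405, 0.2337, 0.0781]
tcp_rot: [1.0, -0.007, 0.001, -0.003]
contact_force: [0.1, 8.2, -1.0]
gripper_width: 0.149
grip_force: 55.0
pos [0.5405 0.2337 0.0781] psi -90.8 q6 1.93 delta_cm [0.01 0.31 0.06] twist 0.008 t 15.75 F [ 0.1  8.2 -1. ] w 1.31 grip 54.99816119670868
150 [0.534 0.218 0.126] [62 34 30]
152 [0.535 0.221 0.12 ] [63 33 27]
154 [-0.039 -0.768  0.659] [64 36 29]
156 [0.53  0.215 0.113] [64 37 29]
158 [0.532 0.219 0.106] [64 34 28]
160 [0.537 0.228 0.095] [92 80 74]
162 [0.536 0.228 0.09 ] [110 103  94]
164 [0.534 0.224 0.087] [60 57 51]
166 [0.528 0.215 0.087] [24 23 22]
168 [0.526 0.213 0.083] [26 25 23]
170 [0.517 0.199 0.086] [27 29 25]
```

```bash
python3 -m inch '{"delta_pos":[[0,-0.28,0],[0,0,0],[0,0,0.35],[0,0,0.35],[0,0,0],[0,0,0],[0,0,0],[0,0,0]],"twist":[0,0,0,0,0,0,0,0],"claw":[3,3,3,3,0.5,0.5,0.5,0.5]}' 55
python3 go.py .5406 .2306 .0775 -91.2
```

```text
time_s: 16.6
position: [0.5404, 0.2339, 0.0706]
tcp_rot: [1.0, -0.007, -0.0, -0.0]
contact_force: [-0.3, 3.5, -2.2]
gripper_width: 0.153
grip_force: 55.0
pos [0.5404 0.2339 0.0706] psi -90.9 q6 1.94 delta_cm [ 0.02  0.33 -0.69] twist 0.006 t 16.6 F [-0.3  3.5 -2.2] w 1.34 grip 54.99886214733124
```

```bash
python3 -m inch '{"delta_pos":[[0,0,-0.04],[0,0,-0.04],[0,0,-0.04],[0,0,-0.04],[0,0,-0.04],[0,0,-0.04],[0,0,-0.04],[0,0,-0.04]],"twist":[-0.13,-0.13,-0.13,-0.13,-0.13,-0.13,-0.13,-0.13],"claw":[0.5,0.5,0.5,0.5,0.5,0.5,0.5,0.5]}' 60
python3 go.py .5406 .234 .074 -31.5; python3 -c "
from h import *
print(arm.observe()['moment'])"
```

```text
time_s: 17.4
position: [0.5407, 0.2333, 0.0738]
tcp_rot: [0.87, 0.493, 0.0, 0.0]
contact_force: [1.7, 0.6, -1.4]
gripper_width: 0.153
grip_force: 60.0
pos [0.5407 0.2333 0.0738] psi -31.0 q6 0.89 delta_cm [ 0.05 -0.04 -0.02] twist 0.009 t 17.4 F [ 1.7  0.6 -1.4] w 1.34 grip 59.99876618385315
[ 0.10470648 -0.07714691  0.00208478]
```

Smooth, with low forces. Continuing the stroke.

```bash
python3 -m inch '{"delta_pos":[[0,0,-0.04],[0,0,-0.04],[0,0,-0.04],[0,0,-0.04],[0,0,-0.04],[0,0,-0.04],[0,0,-0.04],[0,0,-0.04]],"twist":[-0.13,-0.13,-0.13,-0.13,-0.13,-0.13,-0.13,-0.13],"claw":[0.5,0.5,0.5,0.5,0.5,0.5,0.5,0.5]}' 60
python3 -m inch '{"delta_pos":[[0,0,-0.04],[0,0,-0.04],[0,0,-0.04],[0,0,-0.04],[0,0,-0.04],[0,0,-0.04],[0,0,-0.04],[0,0,-0.04]],"twist":[-0.13,-0.13,-0.13,-0.13,-0.13,-0.13,-0.13,-0.13],"claw":[0.5,0.5,0.5,0.5,0.5,0.5,0.5,0.5]}' 60
python3 go.py .5406 .234 .0805 -91.2; python3 -c "
from h import *
print(arm.observe()['moment'])"
```

```text
time_s: 18.2
position: [0.5411, 0.2334, 0.0772]
tcp_rot: [0.511, 0.86, 0.0, 0.001]
contact_force: [2.3, 1.0, -0.6]
gripper_width: 0.151
grip_force: 60.0
time_s: 19.0
position: [0.5416, 0.234, 0.0806]
tcp_rot: [0.016, 1.0, 0.001, 0.001]
contact_force: [4.1, 3.9, -1.2]
gripper_width: 0.151
grip_force: 60.0
pos [0.5416 0.234  0.0806] psi 88.2 q6 -1.19 delta_cm [0.1  0.   0.01] twist 3.131 t 19.0 F [ 4.1  3.9 -1.2] w 1.32 grip 60.00962197780609
[ 0.68222552 -0.80510432 -0.17290401]
```

```bash
python3 -m inch '{"delta_pos":[[0,0,0],[0,0,0],[0,0,0],[0,0,-1],[0,0,-1.5],[0,0,-1.5],[0,0,0],[0,0,0]],"twist":[0,0,0,0,0,0,0.14,0.14],"claw":[6,6,6,6,6,6,6,6]}' 60
python3 -m inch '{"delta_pos":[[0,0,0],[0,0,0],[0,0,0],[0,0,0],[0,0,0],[0,0,0],[0,0,0],[0,0,0]],"twist":[0.145,0.145,0.145,0.145,0.145,0.145,0.145,0.145],"claw":[6,6,6,6,6,6,6,6]}' 60
python3 -m inch '{"delta_pos":[[0,0,0],[0,0,0],[0,0,0],[0,0,0],[0,0,0],[0,0,0],[0,0,0],[0,0,0]],"twist":[0.145,0.145,0.145,0.145,0.145,0.145,0.145,0.145],"claw":[5,5,5,5,5,5,5,5]}' 60
python3 go.py .5408 .2337 .0805 -91.5
```

```text
time_s: 19.8
position: [0.5414, 0.2338, 0.1232]
tcp_rot: [0.161, 0.987, 0.001, 0.002]
contact_force: [-0.9, 0.6, -0.9]
gripper_width: 0.68
grip_force: 0.0
time_s: 20.6
position: [0.541, 0.2336, 0.1223]
tcp_rot: [0.675, 0.737, 0.001, 0.001]
contact_force: [0.2, 0.4, -0.2]
gripper_width: 0.683
grip_force: 0.0
time_s: 21.4
position: [0.541, 0.2336, 0.1223]
tcp_rot: [0.969, 0.247, 0.001, -0.0]
contact_force: [-0.1, 1.0, 0.6]
gripper_width: 0.57
grip_force: 0.0
pos [0.541  0.2336 0.1223] psi -61.4 q6 1.42 delta_cm [-0.03 -0.02  4.18] twist 0.525 t 21.4 F [-0.1  1.   0.6] w 5.0 grip 0.0
```

```bash
python3 -m inch '{"delta_pos":[[0,0,0],[0,0,0],[0,0,0],[0,0,0],[0,0,1.5],[0,0,1.5],[0,0,1.15],[0,0,0]],"twist":[0.133,0.133,0.133,0.133,0,0,0,0],"claw":[4.5,4.5,4.5,4.5,4.5,4.5,4.5,4.5]}' 60
python3 -m inch '{"delta_pos":[[0,0,0],[0,0,0],[0,0,0],[0,0,0],[0,0,0],[0,0,-0.04],[0,0,-0.04],[0,0,-0.04]],"twist":[0,0,0,0,0,-0.13,-0.13,-0.13],"claw":[0.5,0.5,0.5,0.5,0.5,0.5,0.5,0.5]}' 60
python3 go.py .5406 .2337 .082 -91.5
python3 -m inch '{"delta_pos":[[0,0,-0.04],[0,0,-0.04],[0,0,-0.04],[0,0,-0.04],[0,0,-0.04],[0,0,-0.04],[0,0,-0.04],[0,0,-0.04]],"twist":[-0.13,-0.13,-0.13,-0.13,-0.13,-0.13,-0.13,-0.13],"claw":[0.5,0.5,0.5,0.5,0.5,0.5,0.5,0.5]}' 60
python3 go.py .5406 .2337 .0855 -91.5
```

```text
time_s: 22.2
position: [0.5389, 0.2329, 0.0752]
tcp_rot: [1.0, -0.013, -0.003, 0.001]
contact_force: [0.4, -0.3, 0.3]
gripper_width: 0.51
grip_force: 0.0
time_s: 23.0
position: [0.5408, 0.2338, 0.0805]
tcp_rot: [0.983, 0.183, 0.001, -0.0]
contact_force: [0.2, 0.9, 0.8]
gripper_width: 0.156
grip_force: 60.0
pos [0.5408 0.2338 0.0805] psi -68.9 q6 1.55 delta_cm [-0.02 -0.   -0.15] twist 0.394 t 23.0 F [0.2 0.9 0.8] w 1.37 grip 60.00840246677399
time_s: 23.8
position: [0.5411, 0.2337, 0.0839]
tcp_rot: [0.762, 0.647, 0.001, 0.0]
contact_force: [0.4, 0.4, 0.0]
gripper_width: 0.152
grip_force: 60.0
pos [0.5411 0.2337 0.0839] psi -9.3 q6 0.51 delta_cm [-0.01 -0.05 -0.16] twist 1.434 t 23.8 F [0.4 0.4 0. ] w 1.34 grip 59.99550461769104
```

```bash
python3 -m inch '{"delta_pos":[[0,0,-0.04],[0,0,-0.04],[0,0,-0.04],[0,0,0],[0,0,-0.1],[0,0,-0.15],[0,0,-0.15],[0,0,-0.15]],"twist":[-0.1,-0.1,-0.1,0,0,0,0,0],"claw":[0.5,0.5,0.5,0.5,0.5,0.5,0.5,0.5]}' 60
python3 go.py .5406 .2337 .0855 -91.5
```

```text
time_s: 24.6
position: [0.5403, 0.2339, 0.0893]
tcp_rot: [0.659, 0.752, -0.0, -0.0]
contact_force: [2.4, 3.6, -3.6]
gripper_width: 0.155
grip_force: 60.0
pos [0.5403 0.2339 0.0893] psi 7.5 q6 0.22 delta_cm [-0.02  0.03  0.38] twist 1.729 t 24.6 F [ 2.4  3.6 -3.6] w 1.36 grip 59.97644305229187
```

```bash
python3 -m inch '{"delta_pos":[[0,0,-0.2],[0,0,-0.2],[0,0,-0.2],[0,0,-0.3],[0,0,-0.3],[0,0,-0.4],[0,0,-0.4],[0,0,-0.4]],"twist":[0,0,0,0,0,0,0,0],"claw":[0.5,0.5,0.5,0.5,0.5,0.5,0.5,0.5]}' 60
python3 go.py .6126 -.1422 .0855 -91.5;  python3 -c "
from h import *
c=cam('side'); save(c,'s6.png',(110,70,280,230),3)"
```

```text
time_s: 25.4
position: [0.5405, 0.2334, 0.1143]
tcp_rot: [0.659, 0.752, 0.0, 0.0]
contact_force: [0.8, -0.4, -0.9]
gripper_width: 0.152
grip_force: 60.0
pos [0.5405 0.2334 0.1143] psi 7.6 q6 0.22 delta_cm [-38.18   2.2    2.88] twist 1.729 t 25.4 F [ 0.8 -0.4 -0.9] w 1.34 grip 59.980865120887756
```

View pics/s6.png

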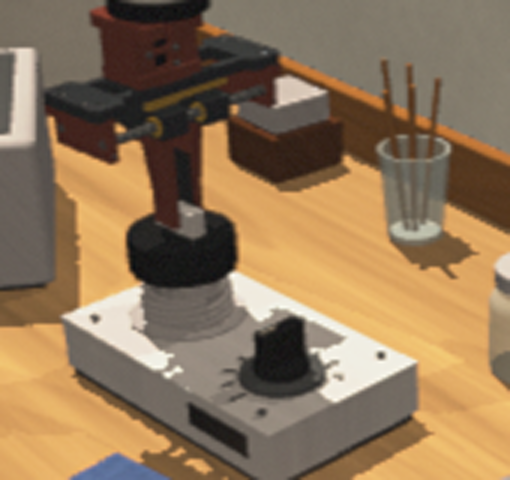

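The cap is clear of the neck. It sits at about 0.09 m in the drum-floor frame and hangs level. Carrying it to the pad now.

```bash
python3 -m inch '{"delta_pos":[[0,0,-2],[0,0,-3],[0,0,-3],[-2,0.1,0],[-3,0.2,0],[-3,0.2,0],[-3,0.2,0],[-3,0.2,0]],"twist":[0,0,0,0,0,0,0,0],"claw":[0.5,0.5,0.5,0.5,0.5,0.5,0.5,0.5]}' 60
python3 -m inch '{"delta_pos":[[-3,0.2,0],[-3,0.2,0],[-3,0.2,0],[-3,0.2,0],[-3,0.2,0],[-3,0.2,0],[-3,0.2,0],[-3,0.1,0]],"twist":[0,0,0,0,0,0,0,0],"claw":[0.5,0.5,0.5,0.5,0.5,0.5,0.5,0.5]}' 60
python3 go.py .6126 -.1422 .0216 -91.5
```

```text
time_s: 26.25
position: [0.5679, 0.0948, 0.194]
tcp_rot: [0.659, 0.752, 0.0, 0.0]
contact_force: [0.8, -0.4, -1.0]
gripper_width: 0.153
grip_force: 60.0
time_s: 27.05
position: [0.6145, -0.1413, 0.1939]
tcp_rot: [0.659, 0.752, 0.0, -0.0]
contact_force: [0.3, -0.7, -1.1]
gripper_width: 0.158
grip_force: 60.0
pos [ 0.6145 -0.1413  0.1939] psi 7.6 q6 -0.41 delta_cm [-0.07 -0.2  17.23] twist 1.729 t 27.05 F [ 0.3 -0.7 -1.1] w 1.39 grip 59.98145341873169
```

```bash
python3 -m inch '{"delta_pos":[[0,0,3],[0,0,3],[0,0,3],[0,0,2.5],[0,0,2],[0,0,1.5],[0,0,1],[0,0,0.5]],"twist":[0,0,0,0,0,0,0,0],"claw":[0.5,0.5,0.5,0.5,0.5,0.5,0.5,0.5]}' 60
python3 -m inch '{"delta_pos":[[0,0,0.2],[0,0,0.2],[0,0,0.2],[0,0,0.1],[0,0,0.1],[0,0,0],[0,0,0],[0,0,0]],"twist":[0,0,0,0,0,0,0,0],"claw":[0.5,0.5,0.5,0.5,0.5,0.5,0.5,0.5]}' 60
python3 go.py .6126 -.1422 .0186 -91.5
```

```text
time_s: 27.85
position: [0.6141, -0.14, 0.0281]
tcp_rot: [0.659, 0.752, -0.0, -0.0]
contact_force: [-0.6, 0.8, -1.3]
gripper_width: 0.154
grip_force: 60.0
time_s: 28.65
position: [0.6144, -0.1401, 0.021]
tcp_rot: [0.659, 0.752, 0.0, 0.0]
contact_force: [-0.1, -0.3, -1.3]
gripper_width: 0.154
grip_force: 60.0
pos [ 0.6144 -0.1401  0.021 ] psi 7.6 q6 -0.41 delta_cm [-0.19 -0.2   0.24] twist 1.729 t 28.65 F [-0.1 -0.3 -1.3] w 1.36 grip 59.98095631599426
```

```bash
python3 -m inch '{"delta_pos":[[0,0,0.1],[0,0,0.1],[0,0,0.1],[0,0,0.05],[0,0,0],[0,0,0],[0,0,0],[0,0,0]],"twist":[0,0,0,0,0,0,0,0],"claw":[0.5,0.5,0.5,0.5,0.5,0.5,0.5,0.5]}' 60
python3 go.py .6126 -.1422 .0186 -91.5
```

```text
time_s: 29.45
position: [0.6144, -0.1403, 0.019]
tcp_rot: [0.659, 0.752, 0.0, 0.0]
contact_force: [-4.1, -0.4, 6.0]
gripper_width: 0.149
grip_force: 60.0
pos [ 0.6144 -0.1403  0.019 ] psi 7.6 q6 -0.41 delta_cm [-0.16 -0.2   0.04] twist 1.729 t 29.45 F [-4.1 -0.4  6. ] w 1.31 grip 59.98957872390747
```

```bash
python3 -m inch '{"delta_pos":[[0,0,0],[0,0,0],[0,0,0],[0,0,-1],[0,0,-3],[0,0,-4],[0,0,-4],[0,0,-4]],"twist":[0,0,0,0,0,0,0,0],"claw":[5,5,5,5,5,5,5,5]}' 60
python3 -m inch '{"delta_pos":[[4,0,0],[4,0,0],[4,0,0],[4,0,0],[4,0,0],[0,0,0],[0,0,0],[0,0,0]],"twist":[0,0,0,0,0,0,0,0],"claw":[5,5,5,5,5,5,5,5]}' 60
cat > cast.py <<'E'
from h import *
c=cam('top');P=cloud(c);X,Y,z=P[...,0],P[...,1],P[...,2]
m=(z>.005)&(z<.02)&(Y<.3)&(X<.66)&(X>.25)&(Y>-.5)
n,l,s,ce=cv2.connectedComponentsWithStats(m.astype(np.uint8))
for i in range(1,n):
    if 60<s[i][4]<400:
        v,u=np.nonzero(l==i);q=np.array([ray(c,a,b,.009)[:2] for a,b in zip(u,v)],np.float32)*1000
        r=cv2.minAreaRect(q);print(s[i][4],'px',np.round(ce[i],1),np.round(r[0],1),np.round(r[1],1),round(r[2],1),'mean',np.round(q.mean(0),1))
E
python3 cast.py
python3 - <<'E'
from h import *
c=cam('top');P=cloud(c);z=P[...,2]
m=(z>.028)&(z<.06)&(P[...,0]>.53)&(P[...,0]<.7)&(P[...,1]<-.05)&(P[...,1]>-.23);v,u=np.nonzero(m)
q=np.array([ray(c,a,b,.0335)[:2] for a,b in zip(u,v)]);print('cap',q.mean(0),q.min(0),q.max(0),np.median(z[m]))
im=c['image'][180:310,250:500,::-1];cv2.imwrite('pics/t7.png',cv2.resize(im,None,fx=3.2,fy=3.2,interpolation=cv2.INTER_CUBIC))
E
python3 go.py .44 -.186 .1
```

```text
time_s: 30.25
position: [0.6141, -0.14, 0.1796]
tcp_rot: [0.659, 0.752, 0.0, 0.0]
contact_force: [0.5, 0.7, 0.5]
gripper_width: 0.569
grip_force: 0.0
time_s: 31.05
position: [0.5882, 0.0573, 0.1777]
tcp_rot: [0.659, 0.752, -0.0, 0.0]
contact_force: [-1.3, 0.4, -1.0]
gripper_width: 0.57
grip_force: 0.0
149 px [134.4 208.2] [554.1 236.7] [37.2 28.5] 32.6 mean [553.3 237.6]
123 px [400.8 215.8] [ 595.7 -333.5] [31.4 28.4] 50.0 mean [ 595.6 -333.6]
81 px [477.3 252.6] [ 529.  -498.5] [57.5  8.5] 1.1 mean [ 532.8 -499.1]
162 px [438.6 251.7] [ 525.7 -415.6] [21.7 37.8] 24.0 mean [ 526.4 -417.4]
124 px [401.2 260.9] [ 497.5 -340.1] [27.4 32.1] 5.9 mean [ 498.7 -339.5]
122 px [326.4 281.6] [ 440.2 -185.1] [31.5 28.6] 61.0 mean [ 439.5 -185.9]
cap [ 0.61301772 -0.14346514] [ 0.56907575 -0.18580899] [ 0.65620169 -0.10102132] 0.03359765884534719
pos [0.5882 0.0569 0.1774] psi 7.5 q6 -0.09 delta_cm [-22.15 -17.85   7.75] twist None t 31.15 F [-0.2 -0.5 -0. ] w 5.03 grip 0.0
```

View pics/t7.png

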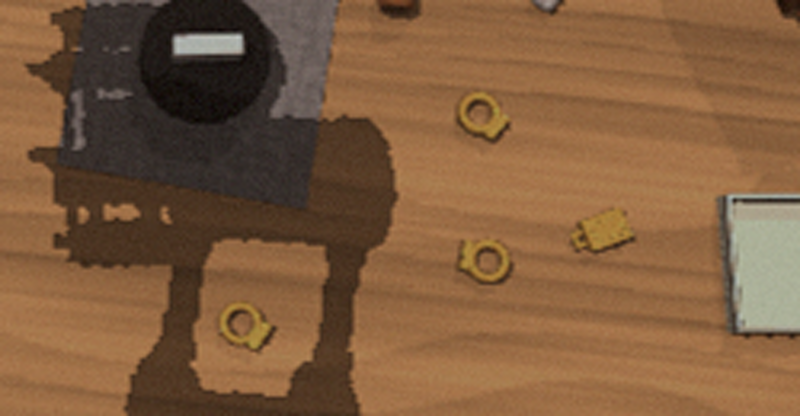

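The cap stands upright at (613,−143) on the pad, within 1 mm of its centre. All four castings are where they were, with ring faces pointing right-down at (262,338) and (500,130) and left-up at (467,247), and the pendant loop pointing left at (577,240). Going for ring A first.

```bash
python3 -m inch '{"delta_pos":[[-2.72,-2.21,0],[-2.72,-2.21,0],[-2.72,-2.21,0],[-2.72,-2.21,0],[-2.72,-2.21,0],[-2.72,-2.21,0],[-2.72,-2.21,0],[-2.72,-2.21,0]],"twist":[0,0,0,0,0,0,0,0],"claw":[5.5,5.5,5.5,5.5,5.5,5.5,5.5,5.5]}' 30
python3 -m inch '{"delta_pos":[[0,0,2],[0,0,2],[0,0,2],[0,0,2],[0,0,2],[0,0,2],[0,0,2],[0,0,0]],"twist":[-0.133,-0.133,-0.133,-0.133,-0.133,-0.133,-0.133,0],"claw":[5.5,5.5,5.5,5.5,5.5,5.5,5.5,5.5]}'
python3 go.py .4409 -.182 -.01 61
```

```text
time_s: 31.95
position: [0.4401, -0.1829, 0.1775]
tcp_rot: [0.66, 0.752, -0.0, 0.0]
contact_force: [0.3, 0.1, 0.5]
gripper_width: 0.627
grip_force: 0.0
time_s: 32.75
position: [0.4392, -0.1808, 0.0343]
tcp_rot: [0.251, 0.968, 0.001, -0.003]
contact_force: [0.1, 1.0, 0.2]
gripper_width: 0.63
grip_force: 0.0
pos [ 0.4392 -0.1808  0.0343] psi 60.9 q6 -1.52 delta_cm [-0.23 -0.02  4.43] twist -0.002 t 32.75 F [0.1 1.  0.2] w 5.53 grip 0.0
```

```bash
python3 -m inch '{"delta_pos":[[0,0,1.5],[0,0,1],[0,0,0.8],[0,0,0.5],[0,0,0.4],[0,0,0.3],[0,0,0.2],[0,0,0]],"twist":[0,0,0,0,0,0,0,0],"claw":[5.5,5.5,5.5,5.5,5.5,5.5,5.5,5.5]}' 30
python3 go.py .4409 -.182 -.015 61
python3 -m inch '{"delta_pos":[[0,0,0.15],[0,0,0.15],[0,0,0.1],[0,0,0.1],[0,0,0],[0,0,0],[0,0,0],[0,0,0]],"twist":[0,0,0,0,0,0,0,0],"claw":[5.5,5.5,5.5,5.5,5.5,5.5,5.5,5.5]}' 30
python3 go.py .4409 -.182 -.015 61
```

```text
time_s: 33.55
position: [0.4414, -0.1807, -0.0097]
tcp_rot: [0.251, 0.968, 0.0, -0.0]
contact_force: [-0.3, -0.1, -0.3]
gripper_width: 0.625
grip_force: 0.0
pos [ 0.4414 -0.1807 -0.0097] psi 60.9 q6 -1.52 delta_cm [-0.02 -0.13  0.53] twist -0.002 t 33.55 F [-0.3 -0.1 -0.3] w 5.48 grip 0.0
time_s: 34.35
position: [0.4414, -0.1808, -0.0146]
tcp_rot: [0.251, 0.968, -0.0, 0.0]
contact_force: [-0.2, -0.1, -0.2]
gripper_width: 0.627
grip_force: 0.0
pos [ 0.4414 -0.1808 -0.0146] psi 60.9 q6 -1.52 delta_cm [-0.01 -0.13  0.04] twist -0.002 t 34.35 F [-0.2 -0.1 -0.2] w 5.5 grip 0.0
```

```bash
python3 -m inch '{"delta_pos":[[0,0,0.1],[0,0,0.1],[0,0,0],[0,0,0],[0,0,0],[0,0,0],[0,0,0],[0,0,0]],"twist":[0,0,0,0,0,0,0,0],"claw":[5.5,5.5,2,2,2,2,2,2]}' 30
python3 go.py .4409 -.182 -.017 61
```

```text
time_s: 35.15
position: [0.4414, -0.1808, -0.0167]
tcp_rot: [0.251, 0.968, -0.0, 0.0]
contact_force: [-0.4, 0.0, -0.2]
gripper_width: 0.361
grip_force: 30.0
pos [ 0.4414 -0.1808 -0.0167] psi 60.9 q6 -1.52 delta_cm [-0.02 -0.13  0.03] twist -0.002 t 35.15 F [-0.4  0.  -0.2] w 3.17 grip 30.000112652778625
```

```bash
python3 -m inch '{"delta_pos":[[0,0,-1],[0,0,-2],[0,0,-3],[0,0,-4],[0,0,-4],[0,0,-1],[0,0,0],[0,0,0]],"twist":[0,0,0,0,0,0,0,0],"claw":[2,2,2,2,2,2,2,2]}' 40
python3 go.py .541 .2337 .07 61
```

```text
time_s: 35.95
position: [0.4409, -0.1805, 0.132]
tcp_rot: [0.251, 0.968, 0.0, -0.001]
contact_force: [0.2, 0.3, -0.9]
gripper_width: 0.355
grip_force: 40.0
pos [ 0.4409 -0.1805  0.132 ] psi 60.9 q6 -1.52 delta_cm [11.38 41.06  6.22] twist -0.002 t 35.95 F [ 0.2  0.3 -0.9] w 3.12 grip 39.99984562397003
```

```bash
python3 -m inch '{"delta_pos":[[0.95,3.42,0],[0.95,3.42,0],[0.95,3.42,0],[0.95,3.42,0],[0.95,3.42,0],[0.95,3.42,0],[0.95,3.42,0],[0.95,3.42,0]],"twist":[0,0,0,0,0,0,0,0],"claw":[2,2,2,2,2,2,2,2]}' 40
python3 -m inch '{"delta_pos":[[0.95,3.42,0],[0.95,3.42,0],[0.95,3.42,0],[0.95,3.42,0],[0,0,2],[0,0,2],[0,0,1.5],[0,0,0.5]],"twist":[0,0,0,0,0,0,0,0],"claw":[2,2,2,2,2,2,2,2]}' 40
python3 go.py .541 .2337 .07 61
```

```text
time_s: 36.75
position: [0.5069, 0.0966, 0.1304]
tcp_rot: [0.251, 0.968, -0.001, -0.002]
contact_force: [0.8, -0.2, -0.9]
gripper_width: 0.356
grip_force: 40.0
time_s: 37.55
position: [0.5393, 0.2324, 0.069]
tcp_rot: [0.251, 0.968, -0.002, -0.003]
contact_force: [-0.3, 0.4, -0.5]
gripper_width: 0.356
grip_force: 40.0
pos [0.5393 0.2324 0.069 ] psi 60.9 q6 -0.71 delta_cm [-0.09  0.19 -0.1 ] twist -0.002 t 37.55 F [-0.3  0.4 -0.5] w 3.12 grip 39.99994933605194
```

```bash
python3 -m inch '{"delta_pos":[[0,0.15,0],[0,0,0],[0,0,0],[0,0,0],[0,0,0],[0,0,-2],[0,0,-3],[0,0,-2]],"twist":[0,0,0,0,0,0,0,0],"claw":[2,2,5.5,5.5,5.5,5.5,5.5,5.5]}' 40
python3 go.py .498 -.337 -.017 57; python3 cast.py
```

```text
time_s: 38.35
position: [0.5424, 0.2347, 0.1456]
tcp_rot: [0.251, 0.968, 0.001, 0.001]
contact_force: [0.9, 1.3, 0.4]
gripper_width: 0.627
grip_force: 0.0
pos [0.5424 0.2347 0.1456] psi 60.9 q6 -0.71 delta_cm [-23.9  -52.14  16.22] twist 0.068 t 38.35 F [0.9 1.3 0.4] w 5.51 grip 0.0
122 px [400.9 215.8] [ 595.5 -332.9] [31.3 29.9] 55.8 mean [ 595.5 -333.7]
75 px [477.4 252.6] [ 531.1 -499.5] [53.1  7.9] 5.0 mean [ 532.8 -499.3]
166 px [438.5 251.8] [ 525.5 -415.2] [21.7 38.6] 24.0 mean [ 526.1 -417. ]
130 px [401.  260.9] [ 497.4 -339.1] [27.4 34. ] 5.9 mean [ 498.6 -339.1]
```

```bash
python3 -m inch '{"delta_pos":[[-1.49,-3.26,0],[-1.49,-3.26,0],[-1.49,-3.26,0],[-1.49,-3.26,0],[-1.49,-3.26,0],[-1.49,-3.26,0],[-1.49,-3.26,0],[-1.49,-3.26,0]],"twist":[0,0,0,0,0,0,0,0],"claw":[5.5,5.5,5.5,5.5,5.5,5.5,5.5,5.5]}' 40
python3 -m inch '{"delta_pos":[[-1.49,-3.26,0],[-1.49,-3.26,0],[-1.49,-3.26,0],[-1.49,-3.26,0],[-1.49,-3.26,0],[-1.49,-3.26,0],[-1.49,-3.26,0],[-1.49,-3.26,0]],"twist":[0,0,0,0,0,0,0,0],"claw":[5.5,5.5,5.5,5.5,5.5,5.5,5.5,5.5]}' 40
python3 -m inch '{"delta_pos":[[0,0,2],[0,0,3],[0,0,3],[0,0,2],[0,0,1],[0,0,0],[0,0,0],[0,0,0]],"twist":[0.07,0,0,0,0,0,0,0],"claw":[5.5,5.5,5.5,5.5,5.5,5.5,5.5,5.5]}' 40
python3 go.py .498 -.337 -.017 57; python3 cast.py
```

```text
time_s: 39.2
position: [0.519, -0.0527, 0.1429]
tcp_rot: [0.251, 0.968, 0.0, 0.0]
contact_force: [0.3, 0.0, -0.5]
gripper_width: 0.623
grip_force: 0.0
time_s: 40.0
position: [0.4963, -0.3386, 0.1428]
tcp_rot: [0.251, 0.968, 0.0, -0.0]
contact_force: [0.2, 0.0, -0.2]
gripper_width: 0.629
grip_force: 0.0
time_s: 40.8
position: [0.4976, -0.3377, 0.0352]
tcp_rot: [0.285, 0.959, -0.001, 0.001]
contact_force: [0.3, 0.2, 1.1]
gripper_width: 0.629
grip_force: 0.0
pos [ 0.4976 -0.3377  0.0352] psi 56.9 q6 -1.65 delta_cm [0.02 0.09 5.22] twist -0.002 t 40.8 F [0.3 0.2 1.1] w 5.52 grip 0.0
267 px [130.9 209.9] [548.6 244.9] [43.9 40.1] 5.9 mean [548.8 244.4]
```

```bash
python3 -m inch '{"delta_pos":[[0,0.1,2],[0,0,1.7],[0,0,1],[0,0,0.5],[0,0,0],[0,0,0],[0,0,0],[0,0,0]],"twist":[0,0,0,0,0,0,0,0],"claw":[5.5,5.5,5.5,5.5,5.5,2,2,2]}' 40
python3 -m inch '{"delta_pos":[[0,0,0],[0,0,0],[0,0,0],[0,0,-1],[0,0,-3],[0,0,-4],[0,0,-4],[0,0,-3]],"twist":[0,0,0,0,0,0,0,0],"claw":[2,2,2,2,2,2,2,2]}' 40
python3 go.py .541 .2337 .13 57
```

```text
time_s: 41.65
position: [0.4977, -0.3366, -0.0178]
tcp_rot: [0.285, 0.959, -0.0, 0.001]
contact_force: [-1.4, -0.9, 1.4]
gripper_width: 0.397
grip_force: 4.2
time_s: 42.45
position: [0.4976, -0.3362, 0.1346]
tcp_rot: [0.285, 0.959, -0.0, 0.001]
contact_force: [0.6, -0.1, -0.2]
gripper_width: 0.371
grip_force: 40.0
pos [ 0.4976 -0.3362  0.1346] psi 56.9 q6 -1.64 delta_cm [27.48 50.11  0.41] twist -0.002 t 42.45 F [ 0.6 -0.1 -0.2] w 3.26 grip 39.999412217366626
```

```bash
python3 -m inch '{"delta_pos":[[1.72,3.13,0],[1.72,3.13,0],[1.72,3.13,0],[1.72,3.13,0],[1.72,3.13,0],[1.72,3.13,0],[1.72,3.13,0],[1.72,3.13,0]],"twist":[0,0,0,0,0,0,0,0],"claw":[2,2,2,2,2,2,2,2]}' 40
python3 -m inch '{"delta_pos":[[1.72,3.13,0],[1.72,3.13,0],[1.72,3.13,0],[1.72,3.13,0],[1.72,3.13,0],[1.72,3.13,0],[1.72,3.13,0],[1.72,3.13,0]],"twist":[0,0,0,0,0,0,0,0],"claw":[2,2,2,2,2,2,2,2]}' 40
python3 -m inch '{"delta_pos":[[0,0,2],[0,0,2],[0,0,1.5],[0,0,0.9],[0,0,0],[0,0,0],[0,0,0],[0,0,0]],"twist":[0,0,0,0,0,0,0,0],"claw":[2,2,2,2,2,2,2,2]}' 40
python3 go.py .541 .2337 .07 57
```

```text
time_s: 43.25
position: [0.5185, -0.0497, 0.1316]
tcp_rot: [0.285, 0.959, 0.0, -0.0]
contact_force: [0.8, 0.1, -0.7]
gripper_width: 0.369
grip_force: 40.0
time_s: 44.05
position: [0.5398, 0.2352, 0.1315]
tcp_rot: [0.285, 0.959, 0.0, -0.0]
contact_force: [0.0, -0.4, -0.1]
gripper_width: 0.372
grip_force: 40.0
time_s: 44.85
position: [0.5409, 0.2336, 0.0686]
tcp_rot: [0.285, 0.959, 0.001, 0.001]
contact_force: [-0.6, 0.9, 0.0]
gripper_width: 0.368
grip_force: 40.0
pos [0.5409 0.2336 0.0686] psi 56.9 q6 -0.64 delta_cm [-0.01  0.02 -0.14] twist -0.002 t 44.85 F [-0.6  0.9  0. ] w 3.23 grip 39.99946818796161
```

Release, then go to ring B (TCP target .5962, −.3305, ψ 53).

```bash
python3 -m inch '{"delta_pos":[[0,0,0],[0,0,0],[0,0,0],[0,0,0],[0,0,-1],[0,0,-2],[0,0,-3],[0,0,-1]],"twist":[0,0,0,0,0,0,0,0],"claw":[5.5,5.5,5.5,5.5,5.5,5.5,5.5,5.5]}' 40
python3 go.py .5962 -.3305 -.017 53; python3 cast.py
```

```text
time_s: 45.65
position: [0.5416, 0.234, 0.1417]
tcp_rot: [0.285, 0.959, 0.002, 0.002]
contact_force: [0.4, 0.4, 0.2]
gripper_width: 0.628
grip_force: 0.0
pos [0.5416 0.234  0.1417] psi 56.9 q6 -0.64 delta_cm [-35.35 -44.38  15.79] twist 0.068 t 45.65 F [0.4 0.4 0.2] w 5.51 grip 0.0
121 px [400.9 215.7] [ 595.7 -333.5] [31.4 28.5] 50.0 mean [ 595.7 -333.8]
81 px [477.3 252.2] [ 529.  -499.9] [57.3  9.5] 9.0 mean [ 533.6 -499. ]
167 px [438.6 251.7] [ 525.6 -415.2] [21.8 38.6] 23.9 mean [ 526.3 -417.3]
```

```bash
python3 -m inch '{"delta_pos":[[-2.21,-2.77,0],[-2.21,-2.77,0],[-2.21,-2.77,0],[-2.21,-2.77,0],[-2.21,-2.77,0],[-2.21,-2.77,0],[-2.21,-2.77,0],[-2.21,-2.77,0]],"twist":[0,0,0,0,0,0,0,0],"claw":[5.5,5.5,5.5,5.5,5.5,5.5,5.5,5.5]}' 40
python3 -m inch '{"delta_pos":[[-2.21,-2.77,0],[-2.21,-2.77,0],[-2.21,-2.77,0],[-2.21,-2.77,0],[-2.21,-2.77,0],[-2.21,-2.77,0],[-2.21,-2.77,0],[-2.21,-2.77,0]],"twist":[0,0,0,0,0,0,0,0],"claw":[5.5,5.5,5.5,5.5,5.5,5.5,5.5,5.5]}' 40
python3 -m inch '{"delta_pos":[[0,0,2],[0,0,3],[0,0,3],[0,0,2],[0,0,1],[0,0,0],[0,0,0],[0,0,0]],"twist":[0.07,0,0,0,0,0,0,0],"claw":[5.5,5.5,5.5,5.5,5.5,5.5,5.5,5.5]}' 40
python3 go.py .5962 -.3305 -.017 53
```

```text
time_s: 46.5
position: [0.567, -0.0501, 0.1362]
tcp_rot: [0.285, 0.959, -0.0, -0.001]
contact_force: [0.5, 1.4, -0.8]
gripper_width: 0.625
grip_force: 0.0
time_s: 47.3
position: [0.5941, -0.3322, 0.136]
tcp_rot: [0.285, 0.959, 0.0, -0.001]
contact_force: [0.2, 0.5, 0.7]
gripper_width: 0.627
grip_force: 0.0
time_s: 48.1
position: [0.5953, -0.3314, 0.0293]
tcp_rot: [0.318, 0.948, -0.0, 0.001]
contact_force: [-0.3, -0.3, -0.8]
gripper_width: 0.63
grip_force: 0.0
pos [ 0.5953 -0.3314  0.0293] psi 52.9 q6 -1.48 delta_cm [-0.01  0.12  4.64] twist -0.002 t 48.1 F [-0.3 -0.3 -0.8] w 5.53 grip 0.0
```

```bash
python3 -m inch '{"delta_pos":[[0,0.1,2],[0,0,1.4],[0,0,0.8],[0,0,0.4],[0,0,0],[0,0,0],[0,0,0],[0,0,0]],"twist":[0,0,0,0,0,0,0,0],"claw":[5.5,5.5,5.5,5.5,5.5,2,2,2]}' 40
python3 -m inch '{"delta_pos":[[0,0,0],[0,0,0],[0,0,0],[0,0,-1],[0,0,-3],[0,0,-4],[0,0,-4],[0,0,-3]],"twist":[0,0,0,0,0,0,0,0],"claw":[2,2,2,2,2,2,2,2]}' 40
python3 go.py .541 .2337 .13 53
```

```text
time_s: 48.9
position: [0.5954, -0.3303, -0.0179]
tcp_rot: [0.318, 0.948, -0.0, 0.001]
contact_force: [-0.4, 0.2, 0.2]
gripper_width: 0.394
grip_force: 0.2
time_s: 49.7
position: [0.5953, -0.3302, 0.135]
tcp_rot: [0.318, 0.948, -0.0, 0.001]
contact_force: [-0.3, 0.2, 0.4]
gripper_width: 0.354
grip_force: 40.0
pos [ 0.5953 -0.3302  0.135 ] psi 52.9 q6 -1.48 delta_cm [38.36 41.69  0.4 ] twist -0.002 t 49.7 F [-0.3  0.2  0.4] w 3.11 grip 39.99976694583893
```

```bash
python3 -m inch '{"delta_pos":[[2.4,2.6,0],[2.4,2.6,0],[2.4,2.6,0],[2.4,2.6,0],[2.4,2.6,0],[2.4,2.6,0],[2.4,2.6,0],[2.4,2.6,0]],"twist":[0,0,0,0,0,0,0,0],"claw":[2,2,2,2,2,2,2,2]}' 40
python3 -m inch '{"delta_pos":[[2.4,2.6,0],[2.4,2.6,0],[2.4,2.6,0],[2.4,2.6,0],[2.4,2.6,0],[2.4,2.6,0],[2.4,2.6,0],[2.4,2.6,0]],"twist":[0,0,0,0,0,0,0,0],"claw":[2,2,2,2,2,2,2,2]}' 40
python3 -m inch '{"delta_pos":[[0,0,2],[0,0,2],[0,0,1.5],[0,0,0.9],[0,0,0],[0,0,0],[0,0,0],[0,0,0]],"twist":[0,0,0,0,0,0,0,0],"claw":[2,2,2,2,2,2,2,2]}' 40
python3 go.py .541 .2337 .07 53
```

```text
time_s: 50.5
position: [0.5669, -0.0469, 0.1318]
tcp_rot: [0.318, 0.948, 0.0, 0.0]
contact_force: [0.8, -0.4, -0.8]
gripper_width: 0.358
grip_force: 40.0
time_s: 51.3
position: [0.5394, 0.2348, 0.1318]
tcp_rot: [0.318, 0.948, 0.0, 0.0]
contact_force: [0.9, -0.4, 0.2]
gripper_width: 0.357
grip_force: 40.0
time_s: 52.1
position: [0.5404, 0.2335, 0.0685]
tcp_rot: [0.318, 0.948, 0.001, 0.001]
contact_force: [0.5, -0.6, -0.6]
gripper_width: 0.357
grip_force: 40.0
pos [0.5404 0.2335 0.0685] psi 52.9 q6 -0.57 delta_cm [-0.03  0.05 -0.15] twist -0.002 t 52.1 F [ 0.5 -0.6 -0.6] w 3.13 grip 39.999879598617554
```

```bash
python3 -m inch '{"delta_pos":[[0,0,0],[0,0,0],[0,0,0],[0,0,0],[0,0,-1],[0,0,-2],[0,0,-3],[0,0,-1]],"twist":[0,0,0,0,0,0,0,0],"claw":[5.5,5.5,5.5,5.5,5.5,5.5,5.5,5.5]}' 40
python3 go.py .528 -.4163 -.017 24; python3 cast.py
```

```text
time_s: 52.9
position: [0.5411, 0.2339, 0.1417]
tcp_rot: [0.318, 0.948, 0.002, 0.002]
contact_force: [-1.0, 0.0, 0.2]
gripper_width: 0.627
grip_force: 0.0
pos [0.5411 0.2339 0.1417] psi 52.9 q6 -0.57 delta_cm [-38.14 -52.71  15.73] twist 0.504 t 52.9 F [-1.   0.   0.2] w 5.5 grip 0.0
76 px [477.4 252.2] [ 531.3 -498.4] [53.3  8.5] 1.1 mean [ 533.8 -499.1]
168 px [438.4 251.7] [ 525.5 -415. ] [21.7 39. ] 24.0 mean [ 526.3 -417. ]
```

```bash
python3 -m inch '{"delta_pos":[[-2.38,-3.3,0],[-2.38,-3.3,0],[-2.38,-3.3,0],[-2.38,-3.3,0],[-2.38,-3.3,0],[-2.38,-3.3,0],[-2.38,-3.3,0],[-2.38,-3.3,0]],"twist":[0,0,0,0,0,0,0,0],"claw":[5,5,5,5,5,5,5,5]}' 40
python3 -m inch '{"delta_pos":[[-2.38,-3.3,0],[-2.38,-3.3,0],[-2.38,-3.3,0],[-2.38,-3.3,0],[-2.38,-3.3,0],[-2.38,-3.3,0],[-2.38,-3.3,0],[-2.38,-3.3,0]],"twist":[0,0,0,0,0,0,0,0],"claw":[5,5,5,5,5,5,5,5]}' 40
python3 -m inch '{"delta_pos":[[0,0,2],[0,0,3],[0,0,3],[0,0,2],[0,0,0.5],[0,0,0],[0,0,0],[0,0,0]],"twist":[0.126,0.126,0.126,0.126,0,0,0,0],"claw":[5,5,5,5,5,5,5,5]}' 40
python3 go.py .528 -.4163 -.017 24
```

```text
time_s: 53.75
position: [0.5318, -0.0936, 0.1364]
tcp_rot: [0.318, 0.948, -0.0, -0.0]
contact_force: [1.1, -0.1, -0.3]
gripper_width: 0.57
grip_force: 0.0
time_s: 54.55
position: [0.5244, -0.4189, 0.136]
tcp_rot: [0.318, 0.948, 0.0, -0.001]
contact_force: [0.3, -0.1, -0.1]
gripper_width: 0.572
grip_force: 0.0
time_s: 55.35
position: [0.5257, -0.4181, 0.0344]
tcp_rot: [0.544, 0.839, -0.0, 0.002]
contact_force: [0.6, 1.0, -0.1]
gripper_width: 0.567
grip_force: 0.0
pos [ 0.5257 -0.4181  0.0344] psi 24.1 q6 -1.14 delta_cm [0.08 0.28 5.14] twist 0.002 t 55.35 F [ 0.6  1.  -0.1] w 4.98 grip 0.0
```

```bash
python3 -m inch '{"delta_pos":[[0.1,0.28,2],[0,0,1.7],[0,0,1],[0,0,0.4],[0,0,0],[0,0,0],[0,0,0],[0,0,0]],"twist":[0,0,0,0,0,0,0,0],"claw":[5,5,5,5,5,1.2,1.2,1.2]}' 40
python3 -m inch '{"delta_pos":[[0,0,0],[0,0,0],[0,0,0],[0,0,-1],[0,0,-3],[0,0,-4],[0,0,-4],[0,0,-3]],"twist":[0,0,0,0,0,0,0,0],"claw":[1.2,1.2,1.2,1.2,1.2,1.2,1.2,1.2]}' 40
python3 go.py .541 .2337 .13 24
```

```text
time_s: 56.15
position: [0.5274, -0.4158, -0.0178]
tcp_rot: [0.545, 0.839, -0.0, 0.001]
contact_force: [-0.6, -0.6, 0.3]
gripper_width: 0.335
grip_force: 0.0
time_s: 56.95
position: [0.5273, -0.4157, 0.1352]
tcp_rot: [0.545, 0.839, -0.0, 0.001]
contact_force: [1.3, -1.1, 0.3]
gripper_width: 0.238
grip_force: 40.0
pos [ 0.5273 -0.4157  0.1352] psi 24.0 q6 -1.14 delta_cm [58.77 27.67  0.39] twist 0.0 t 56.95 F [ 1.3 -1.1  0.3] w 2.09 grip 39.97445583343506
```

```bash
python3 -m inch '{"delta_pos":[[3.67,1.73,0],[3.67,1.73,0],[3.67,1.73,0],[3.67,1.73,0],[3.67,1.73,0],[3.67,1.73,0],[3.67,1.73,0],[3.67,1.73,0]],"twist":[0,0,0,0,0,0,0,0],"claw":[1.2,1.2,1.2,1.2,1.2,1.2,1.2,1.2]}' 40
python3 -m inch '{"delta_pos":[[3.67,1.73,0],[3.67,1.73,0],[3.67,1.73,0],[3.67,1.73,0],[3.67,1.73,0],[3.67,1.73,0],[3.67,1.73,0],[3.67,1.73,0]],"twist":[0,0,0,0,0,0,0,0],"claw":[1.2,1.2,1.2,1.2,1.2,1.2,1.2,1.2]}' 40
python3 -m inch '{"delta_pos":[[0,0,2],[0,0,2],[0,0,1.5],[0,0,0.9],[0,0,0],[0,0,0],[0,0,0],[0,0,0]],"twist":[0,0,0,0,0,0,0,0],"claw":[1.2,1.2,1.2,1.2,1.2,1.2,1.2,1.2]}' 40
python3 go.py .541 .2337 .07 24
```

```text
time_s: 57.75
position: [0.5337, -0.0893, 0.132]
tcp_rot: [0.545, 0.839, 0.0, 0.0]
contact_force: [1.4, -0.2, -0.3]
gripper_width: 0.247
grip_force: 40.0
time_s: 58.55
position: [0.5407, 0.2353, 0.132]
tcp_rot: [0.545, 0.839, 0.0, 0.0]
contact_force: [0.3, -1.2, 0.0]
gripper_width: 0.247
grip_force: 40.0
time_s: 59.35
position: [0.5416, 0.2337, 0.0685]
tcp_rot: [0.545, 0.839, 0.001, 0.001]
contact_force: [0.3, -0.2, -0.8]
gripper_width: 0.246
grip_force: 40.0
pos [0.5416 0.2337 0.0685] psi 24.0 q6 -0.07 delta_cm [ 0.03 -0.05 -0.15] twist -0.0 t 59.35 F [ 0.3 -0.2 -0.8] w 2.16 grip 39.97452199459076
```

Release, rise, and back off along −tool x (world −y) to look.

```bash
python3 -m inch '{"delta_pos":[[0,0,0],[0,0,0],[0,0,0],[0,0,0],[0,0,-1],[0,0,-3],[0,0,-3],[0,0,-4]],"twist":[0,0,0,0,0,0,0,0],"claw":[5,5,5,5,5,5,5,5]}' 40
python3 -m inch '{"delta_pos":[[-3,-2,0],[-4,-2,0],[-4,-2,0],[-4,-2,0],[-4,-2,0],[-4,-2,0],[-2,-1,0],[0,0,0]],"twist":[0,0,0,0,0,0,0,0],"claw":[5,5,5,5,5,5,5,5]}' 40
python3 -m inch '{"delta_pos":[[0,0,0],[0,0,0],[0,0,0],[0,0,0],[0,0,0],[0,0,0],[0,0,0],[0,0,0]],"twist":[0,0,0,0,0,0,0,0],"claw":[5,5,5,5,5,5,5,5]}' 40
python3 -c "
from h import *
c=cam('top'); save(c,'t9.png',s=1.42); P=cloud(c);d=np.hypot(P[...,0]-.5405,P[...,1]-.2305)<.024
print(np.percentile(P[d][:,2],[0,25,50,75,100]))"
```

```text
time_s: 60.15
position: [0.5402, 0.2334, 0.1777]
tcp_rot: [0.545, 0.839, -0.001, -0.001]
contact_force: [-0.1, -0.5, -0.3]
gripper_width: 0.568
grip_force: 0.0
time_s: 60.95
position: [0.5237, -0.0505, 0.1782]
tcp_rot: [0.546, 0.838, -0.0, 0.001]
contact_force: [0.0, 0.3, -0.7]
gripper_width: 0.568
grip_force: 0.0
time_s: 61.75
position: [0.5239, -0.0476, 0.1773]
tcp_rot: [0.545, 0.839, -0.0, -0.0]
contact_force: [-0.1, 0.0, -0.4]
gripper_width: 0.566
grip_force: 0.0
[0.00396691 0.04618814 0.05020113 0.05173178 0.05675698]
```

View pics/t9.png

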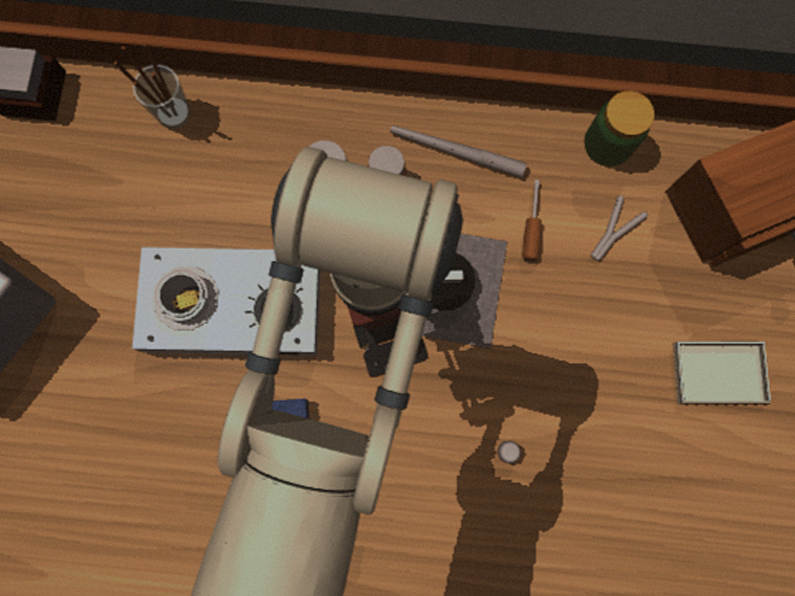

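The bench is clear of castings. The drum at (183,297) holds them all, topped by the pendant at about 50 mm above the bench, below the rim. The cap is on the pad at (450,280), and nothing else has moved.

```bash
python3 -c "
from h import *
print(arm.hand_in())"
```

```text
the job is handed in; nothing more can be done
None
```

Job handed in at about 62 s: knob at the off stop, cap upright near the centre of the felt pad, and all four castings (three rings and one pendant) in the drum; the hand-in returned no verdict.

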